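# Lay the tall bracket down on its rest

### The job

Slide the tall bracket, standing, along the bench until the edge of its foot is up against the low stop of the lay-down rest, then tip it over the stop and lower it gently onto its side, so that its upright lies along the rest on the rubber pad with the foot still close by the stop. Only push and steady it with the fingers: do not squeeze it hard or lift it off the bench, do not let it drop over, and leave the gear, the sleeve and the bearing where they are.

Things in the scene. Friction and masses are not known exactly. Their poses are not given: they have to be found in the camera images.
- bracket: Cast aluminium bracket, loose, upright at the start. Foot: flat flange 100 (x) x 70 (y) x 14 (z) mm. From its centre rises a plain upright 30 (x) x 40 (y) mm, flat top 200 mm above the underside; so the flange stands out 35 mm in front (+x) and behind. Origin: centre of the underside; z runs up the upright; at the start +x points to the stop within 10 degrees. Slides when pushed low on the flange.
- toe (a point): Middle of the bracket's front lower edge, 50 mm along +x from its origin: the edge that goes against the stop and on which it tips. Axes as the bracket's. The bracket (0.4 to 0.65 kg, centre of mass about 80 mm above its underside) balances when tipped some 32 degrees on this edge and falls forward from there unless the fingers steady it.
- head (a point): Centre of the bracket's flat top, 200 mm above the bracket's origin along its z. Axes as the bracket's.
- rest: Lay-down rest fixed to the bench, taking the bracket tipped along its +x; z up. Origin: on the bench, at the middle of the stop's face. The stop, a steel bar 110 mm wide (y), 6 mm high, reaches from x = 0 to 30 mm; the bracket stands 20 to 55 mm before it, on the -x side. A 4 mm plate, 90 mm wide, runs on to x = 135 mm and carries a post with the pad.
- pad (a point): Centre of the top of the black rubber pad on the rest's post, 112 mm beyond the stop's face and 41 mm above the bench; the pad is 25 (x) x 90 (y) mm. Axes as the rest's. Lying down, the bracket has its flange's front edge on or just before the 6 mm stop and its upright about level on the pad, the last 50 mm of it clear over bare bench past the plate, with room for a finger beneath.
- gear: Dark steel gear, 80 mm diameter, 22 mm high, lying flat, loose; origin at the centre of its underside. Leave it.
- sleeve: Steel sleeve standing on end, 44 mm diameter, 50 mm high, loose; origin at the centre of its underside. Leave it.
- bearing: Steel bearing ring, 62 mm diameter, 18 mm high, lying flat, loose; origin at the centre of its underside. Leave it.

How it is judged (in metres and radians):
On the way, in this order (a step that is already met when the one before it is completed fails the run):
1. the bracket, still upright, has its foot's front edge against the stop (within 6 mm, square to 6 degrees) (x of toe in the frame of rest above -0.006 m and angle between bracket's own z axis and vertical below 0.1 rad and angle between the x axis of bracket and the x axis of rest, either way round below 0.105 rad), for 0.2 s.
2. the bracket lies on its side on the rest (angle between bracket's own z axis and vertical above 1.4 rad and x of head in the frame of rest above 0.14 m), for 0.2 s.
At the end, for the whole second after the job is handed in: The bracket lies still on its front side on the rest, level within 6 degrees and along the rest within 8 degrees, its foot's front edge no more than 35 mm before and 20 mm past the stop's face and both ends within 30 mm of the rest's middle line (angle between bracket's own z axis and vertical between 1.46 and 1.68 rad and angle between the z axis of bracket and the x axis of rest, either way round below 0.14 rad and x of head in the frame of rest above 0.14 m and y of head in the frame of rest between -0.03 and 0.03 m and x of toe in the frame of rest between -0.035 and 0.02 m and y of toe in the frame of rest between -0.03 and 0.03 m and height (world z) of toe below 0.02 m and contact force between bracket and rest above 0.5 N and linear speed of bracket below 0.02 m/s and angular speed of bracket below 0.1 rad/s); the robot touches nothing.
It fails at once if the bracket is dropped or falls over (it turns faster than 3.5 rad/s) (angular speed of bracket above 3.5 rad/s).
It fails at once if the bracket is lifted: the front edge of its foot leaves the bench by more than 25 mm (height (world z) of toe above 0.025 m).
It fails at once if the bracket is squeezed or pressed hard by the fingers (over 30 N) (contact force between the fingers and bracket above 30 N).
It fails at once if the gear, the sleeve or the bearing is moved by more than 15 mm (distance of any of gear, sleeve, bearing from where it was at the start of the episode above 0.015 m).
It also fails if it takes over 72 s, if anything falls off the work surface, if the arm or the gripper's body presses on something with over 40 N, if the wrist force passes 120 N, or if a joint passes its speed limit or range.

### The arm

A 6-joint arm with a two-finger parallel gripper is mounted at the origin on the work surface. World frame = base frame: x ahead of the robot, y to its left, z up, the work surface at z = 0. Lengths are in m, angles in degrees, forces in N, time in s.
With the tool pointing down it reaches from about 0.25 to 0.725 m from the base axis. Payload 9.7 kg.
Tool frame: the origin (TCP) lies midway between the tips of the shut fingers; the grasp point (between the pads) lies 19 mm behind it; z points along the fingers, x is the direction in which the jaws open and shut, and the axes are right-handed (so a half turn about z gives the same grasp; the last joint's range is limited). The gripper opens to 85 mm and grips with 20 to 120 N. Pads are 22 mm wide; open, the fingers measure 114 mm over their backs; the gripper's body (76 mm by 85 mm) begins 54 mm behind the grasp point. The pads swing forward as they close: fully open they stand 13 mm farther back than shut.
Start: joints at [-63.598, 4.979, 10.078, 95.1, 0, 90], TCP at [0.245, -0.493, 0.231] pointing down, gripper open.
Joint ranges: [-179.16, 179.16], [-48.56, 103.87], [-65.8, 70.77], [-126.05, 130.52], [-82.76, 87.17], [-180, 180]. Speed limits (degrees/s): [127.2, 127.2, 147.25, 180, 180, 180].

### API

Orientations are given as [roll, pitch, yaw] about the fixed x, y, z axes, in that order (R = Rz(yaw) Ry(pitch) Rx(roll)).
In Python, from workcell import bot, optics gives the robot as it stands.
- The arm moves only by the shell command python3 -m creep 'ROWS' [FORCE]. ROWS is JSON, a list of rows, each a list of 7 numbers: the shift along the tool's x, y, z in m, then the turn, a rotation vector about the tool's x, y, z in rad, then the opening, from 0 (shut) to 1 (fully open). A call has 1 to 8 rows; each row is the pose to reach, as a shift and turn from the pose commanded when the call began, along the tool's axes at that moment; what a row does not reach only later rows make up. A row lasts 1/10 s, in which the tool goes at most 50 mm and 8.59 degrees, less where a joint would pass 70% of its speed; a pose out of reach is approached as far as the arm can. A call with a gripper value outside its range is refused whole. The fingers move at their own pace and stop on an object; FORCE is the grip in N (left out, the last holds). Time passes only in rows, so rows that repeat a pose let the fingers close. It gives the time, the measured TCP pose, the force and the opening at its end, in the units of the state.
- bot.get_obs(): the state, without advancing time (a new reading comes with each control period).
- optics.camera(name): name is "scene" or "top" or "wrist"; returns the picture (420x560x3 uint8, red, green, blue); there is no depth.
- optics.camera_params(name): a dict with "camera_matrix" (3x3 intrinsics, pixels), "R" (3x3) and "t" (3): a world point X has camera coordinates R X + t; the wrist camera has in their place "mount" (4x4, takes a point from camera to tool coordinates, whose origin is the TCP and whose axes are the tool frame's). Camera axes: x right, y down, z forward; pixel columns grow to the right and rows downward; lengths in m; the calibration is good to about 2 mm. A picture is of the moment at which its call begins: read the wrist's pose just before it. camera_params takes no time and is no camera call.
- bot.job_done(): hands the job in, once; it reports no verdict.
The state is a dict: "time": time; "q": joint angles; "qd": joint speeds; "joint_efforts": joint torques, N m; "ee_pos": TCP position; "tcp_rot": TCP orientation; "wrist_force": force on the tool from outside, world axes, zero at the start; "torque": the same for the moment, N m; "opening": finger opening in m.
Only numpy, scipy, OpenCV 4.12 (cv2) and the standard library are available. Lean on these libraries where they do the work, as an engineer would, in place of code of your own. Each camera call takes 0.05 s, during which the arm holds its last target.

## Working session

There is one attempt and no reset: what is moved stays moved. The work goes in short steps, Python scripts to look and compute and a shell command to move; the robot and the scene stay as the last step left them, time stands still between calls to the robot, and variables do not carry over. Pictures are saved under pics/ and viewed, and the job is handed in when it is done.

```bash
ls; mkdir -p pics
python3 - <<'E'
from workcell import bot, optics
import cv2
o=bot.get_obs(); print({k:o[k] for k in('time','ee_pos','tcp_rot','wrist_force','opening')})
for n in("scene","top","wrist"):
    im=optics.camera(n); cv2.imwrite(f"pics/{n}0.png",im[:,:,::-1]); 
    p=optics.camera_params(n); print(n,p)
E
```

```text
pics
{'time': 0.0, 'ee_pos': array([ 0.2444683 , -0.49243193,  0.23057259]), 'tcp_rot': array([ 1.79999594e+02,  7.73243844e-02, -6.35989146e+01]), 'wrist_force': array([0.06990506, 0.1108563 , 0.20157286]), 'opening': 0.08511229571022588}
scene {'camera_matrix': array([[535.46814105,   0.        , 285.32098105],
       [  0.        , 535.46814105, 206.96031287],
       [  0.        ,   0.        ,   1.        ]]), 'R': array([[-0.26828294,  0.96321698, -0.01540471],
       [ 0.76606693,  0.20362091, -0.60965562],
       [-0.58409393, -0.17536124, -0.7925167 ]]), 't': array([ 0.15506102, -0.3571412 ,  1.1629981 ])}
top {'camera_matrix': array([[464.29705835,   0.        , 277.76846485],
       [  0.        , 464.29705835, 203.40300485],
       [  0.        ,   0.        ,   1.        ]]), 'R': array([[ 0.0132403 , -0.99988053, -0.00797606],
       [-0.99542172, -0.01242528, -0.09476924],
       [ 0.09465881,  0.00919432, -0.99546731]]), 't': array([0.01181985, 0.60721926, 0.86935209])}
wrist {'camera_matrix': array([[358.19847365,   0.        , 278.93050051],
       [  0.        , 358.19847365, 211.2674675 ],
       [  0.        ,   0.        ,   1.        ]]), 'mount': array([[ 9.99999704e-01,  6.63136200e-04, -3.90762588e-04,
         9.11383601e-04],
       [-5.32208760e-04,  9.62473911e-01,  2.71373703e-01,
        -7.00292980e-02],
       [ 5.56056523e-04, -2.71373414e-01,  9.62473979e-01,
        -1.42548107e-01],
       [ 0.00000000e+00,  0.00000000e+00,  0.00000000e+00,
         1.00000000e+00]])}
```

View pics/scene0.png

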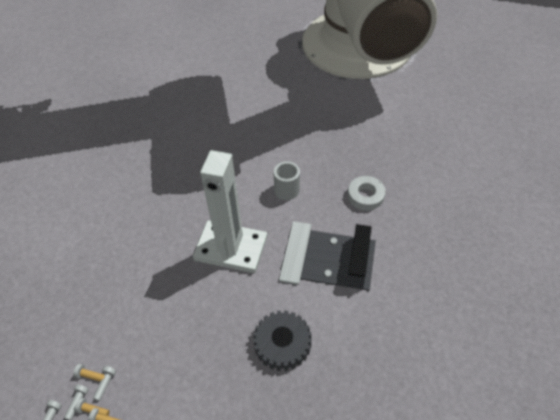

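View pics/top0.png

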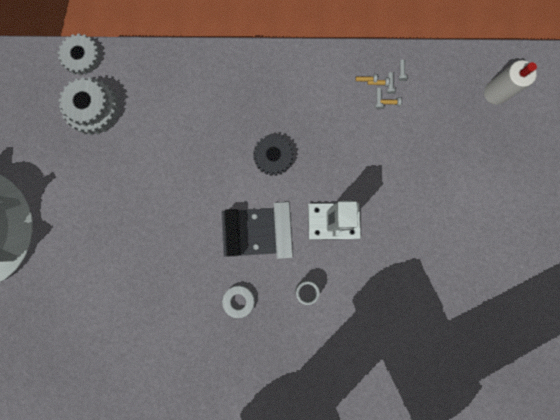

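View pics/wrist0.png

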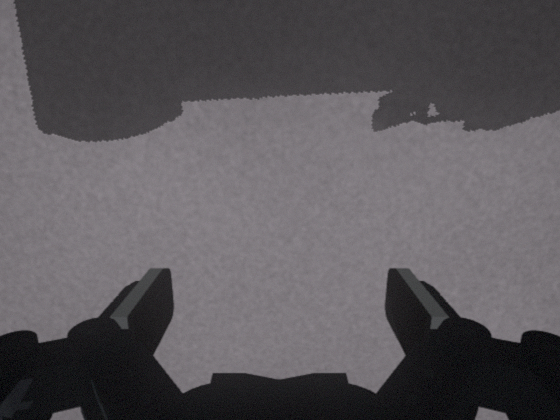

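The top view shows the bracket (flange about cols 309–361, rows 203–240) to the right of the stop (cols 275–291, rows 202–258). The pad is at cols 225–241, the gear at (274,153), the sleeve at (308,292) and the bearing at (238,301). I'll measure these more closely next.

```bash
cat > h.py <<'E'
import numpy as np, cv2
from workcell import bot, optics
def ray(n,u,v,z):
    p=optics.camera_params(n);R=p["R"];t=p["t"];c=-R.T@t
    d=R.T@np.linalg.inv(p["camera_matrix"])@np.array([u,v,1.]); return c+d*(z-c[2])/d[2]
def proj(n,X):
    p=optics.camera_params(n);x=p["camera_matrix"]@(p["R"]@np.asarray(X)+p["t"]);return x[:2]/x[2]
def tri(u1,u2,a="top",b="scene"):
    A=[]
    for n,(u,v) in((a,u1),(b,u2)):
        p=optics.camera_params(n);P=p["camera_matrix"]@np.c_[p["R"],p["t"]]
        A+= [u*P[2]-P[0],v*P[2]-P[1]]
    X=np.linalg.svd(np.array(A))[2][-1];return X[:3]/X[3]
def crop(im,x0,y0,x1,y1,s,name):
    cv2.imwrite(name,cv2.resize(im[y0:y1,x0:x1,::-1],None,fx=s,fy=s,interpolation=cv2.INTER_CUBIC))
E
python3 - <<'E'
import cv2,numpy as np
from h import *
t=cv2.imread("pics/top0.png")[:,:,::-1];s=cv2.imread("pics/scene0.png")[:,:,::-1]
crop(t,215,190,375,270,5,"pics/tc.png");crop(s,180,140,390,300,3.8,"pics/sc.png")
for n,im in(("top",t),("scene",s)):
    g=cv2.cvtColor(np.ascontiguousarray(im),cv2.COLOR_RGB2GRAY)
    m=(g>150).astype(np.uint8)
    cs,_=cv2.findContours(m,cv2.RETR_EXTERNAL,cv2.CHAIN_APPROX_NONE)
    for c in cs:
        if cv2.contourArea(c)>100:
            print(n,cv2.contourArea(c),cv2.boundingRect(c),np.round(cv2.boxPoints(cv2.minAreaRect(c)),1).tolist(),cv2.approxPolyDP(c,3,True)[:,0].tolist())
E
```

```text
top 708.0 (222, 287, 31, 31) [[222.0, 287.0], [252.0, 287.0], [252.0, 317.0], [222.0, 317.0]] [[234, 287], [224, 295], [223, 307], [229, 315], [241, 317], [251, 309], [252, 297], [246, 289]]
top 228.0 (0, 252, 26, 29) [[-8.899999618530273, 269.3999938964844], [19.700000762939453, 245.60000610351562], [29.299999237060547, 257.1000061035156], [0.699999988079071, 280.8999938964844]] [[25, 252], [13, 262], [0, 262], [0, 280], [16, 267]]
top 703.0 (274, 203, 18, 55) [[273.79998779296875, 203.10000610351562], [288.1000061035156, 202.3000030517578], [291.29998779296875, 257.0], [277.0, 257.79998779296875]] [[276, 203], [277, 257], [291, 257], [287, 203]]
top 1281.5 (308, 202, 52, 37) [[308.0, 202.0], [359.0, 202.0], [359.0, 238.0], [308.0, 238.0]] [[355, 202], [338, 203], [339, 226], [354, 226], [355, 233], [336, 230], [335, 236], [326, 229], [326, 211], [332, 204], [308, 204], [309, 238], [359, 238]]
top 720.0 (61, 79, 41, 42) [[56.79999923706055, 112.9000015258789], [68.5, 73.9000015258789], [106.0999984741211, 85.0999984741211], [94.30000305175781, 124.19999694824219]] [[82, 79], [65, 87
[... 2162 characters left out ...]
, 202], [385, 194], [385, 186], [373, 176]]
scene 417.0 (273, 160, 28, 21) [[273.0, 160.0], [300.0, 160.0], [300.0, 180.0], [273.0, 180.0]] [[273, 167], [275, 175], [283, 180], [300, 173], [298, 165], [289, 160]]
scene 523.0 (201, 151, 31, 26) [[200.39999389648438, 171.8000030517578], [208.8000030517578, 146.60000610351562], [231.89999389648438, 154.3000030517578], [223.5, 179.5]] [[210, 151], [201, 172], [222, 176], [231, 155]]
scene 320.0 (368, 55, 49, 20) [[367.29998779296875, 62.29999923706055], [416.0, 54.70000076293945], [418.20001220703125, 69.30000305175781], [369.5, 76.9000015258789]] [[416, 55], [391, 64], [369, 62], [368, 67], [372, 73], [380, 73], [407, 60], [398, 71], [401, 72]]
```

View pics/tc.png

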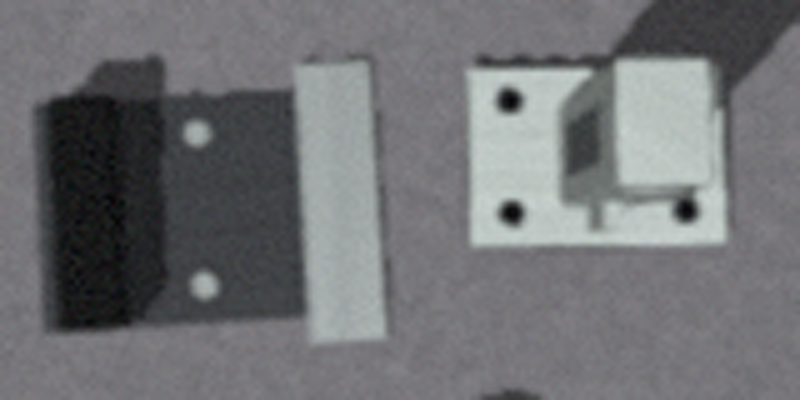

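View pics/sc.png

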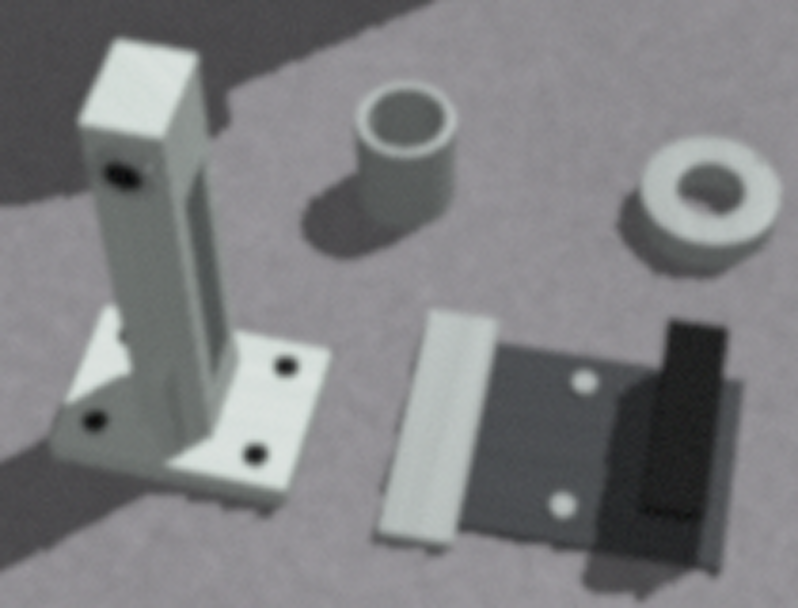

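The crops show the stop's face edge at crop pixels (370,62)–(386,338), and flange corners at (469,68), (470,245) and (727,243).

Run:
```python
from h import *
np.set_printoptions(precision=4,suppress=True)
T=lambda u,v:(215+(u+.5)/5-.5,190+(v+.5)/5-.5)
S=lambda u,v:(180+(u+.5)/3.8-.5,140+(v+.5)/3.8-.5)
for n,p,z in(("stopface a",(371,61),.006),("b",(387,338),.006),("stopback a",(296,66),.006),("b",(311,342),.006),
 ("fl front a",(469,68),.014),("front b",(470,246),.014),("back b",(728,243),.014)):
    print(n,ray("top",*T(*p),z))
for n,p,z in(("stopface a(near robot)",(431,311),.006),("b",(378,535),.006),("back",(497,320),.006),("fl front a",(330,350),.014),("front b",(285,494),.014),("back b",(52,447),.014),("back a",(108,308),.014)):
    print("S",n,ray("scene",*S(*p),z))
for n,pt,ps in(("head far-robot +y?",(615,60),(163,137)),("h2",(712,62),(79,121)),("h3",(710,188),(116,40)),("h4",(618,186),(200,53))):
    print(n,tri(T(*pt),S(*ps)))
print("gear",ray("top",274,153,.022),"sleeve",ray("top",308,292,.05),"bearing",ray("top",238,301.5,.018))
print("pad",[ray("top",*T(*p),.041) for p in((45,102),(115,98),(130,325),(58,330))])
```

```text
stopface a [ 0.6127 -0.002   0.006 ]
b [ 0.5035 -0.0095  0.006 ]
stopback a [0.6103 0.0277 0.006 ]
b [0.5016 0.0203 0.006 ]
fl front a [ 0.6096 -0.0404  0.014 ]
front b [ 0.5398 -0.0413  0.014 ]
back b [ 0.5423 -0.1419  0.014 ]
S stopface a(near robot) [ 0.5036 -0.0076  0.006 ]
S b [0.614  0.0005 0.006 ]
S back [0.501  0.0206 0.006 ]
S fl front a [ 0.5393 -0.0414  0.014 ]
S front b [ 0.6102 -0.0385  0.014 ]
S back b [ 0.6136 -0.1356  0.014 ]
S back a [ 0.5428 -0.1383  0.014 ]
head far-robot +y? [ 0.5944 -0.0745  0.2005]
h2 [ 0.5941 -0.1046  0.1994]
h3 [ 0.5552 -0.1052  0.1984]
h4 [ 0.555  -0.0754  0.1999]
gear [0.7073 0.0284 0.022 ] sleeve [ 0.4407 -0.0388  0.05  ] bearing [0.4178 0.0936 0.018 ]
pad [array([0.5919, 0.1227, 0.041 ]), array([0.5938, 0.096 , 0.041 ]), array([0.5078, 0.0885, 0.041 ]), array([0.5056, 0.1157, 0.041 ])]
```

```bash
cat >> h.py <<'E'
from scipy.spatial.transform import Rotation as Ro
def ori(rpy): return Ro.from_euler('xyz',rpy,degrees=True)
def plan(pos,rpy):
    o=bot.get_obs();R0=ori(o['tcp_rot']);R1=ori(rpy) if not isinstance(rpy,Ro) else rpy
    print("shift",np.round(R0.inv().apply(np.array(pos)-o['ee_pos']),4),"rot",np.round((R0.inv()*R1).as_rotvec(),3))
def st():
    o=bot.get_obs();print(round(o['time'],2),np.round(o['ee_pos'],4),np.round(o['tcp_rot'],2),"F",np.round(o['wrist_force'],2),"q",np.round(o['q'],1),"op",round(o['opening'],4))
E
python3 -c "
from h import *
plan([.582,-.209,.15],[180,0,-86])"
```

```text
shift [-0.1037 -0.4284  0.0808] rot [0.    0.001 0.391]
```

```bash
python3 -m creep '[[-0.1037,-0.4284,0.03,0,0,0.391,1],[-0.1037,-0.4284,0.03,0,0,0.391,1],[-0.1037,-0.4284,0.03,0,0,0.391,1],[-0.1037,-0.4284,0.03,0,0,0.391,1],[-0.1037,-0.4284,0.03,0,0,0.391,1],[-0.1037,-0.4284,0.03,0,0,0.391,1],[-0.1037,-0.4284,0.03,0,0,0.391,1],[-0.1037,-0.4284,0.03,0,0,0.391,1]]'
python3 -c "
from h import *
st();plan([.582,-.209,.15],[180,0,-86])"
```

```text
time: 0.95
ee_pos: [0.5449, -0.24, 0.2044]
tcp_rot: [180.0, -0.0, -86.0]
wrist_force: [-0.7, -2.0, 0.4]
opening: 0.0854
0.95 [ 0.5449 -0.24    0.2044] [180.  -0. -86.] F [-0.71 -1.96  0.37] q [-23.8  10.8  13.6  92.8  -0.  152.2] op 0.0854
shift [-0.0283 -0.0392  0.0544] rot [ 0. -0.  0.]
```

```bash
python3 -m creep '[[0,0,0,0,0,-1.6,1],[0,0,0,0,0,-1.6,1],[0,0,0,0,0,-1.6,1],[0,0,0,0,0,-1.6,1],[0,0,0,0,0,-1.6,1],[0,0,0,0,0,-1.6,1],[0,0,0,0,0,-1.6,1],[0,0,0,0,0,-1.6,1]]'
python3 -c "
from h import *
st();plan([.582,-.209,.12],[180,0,94])"
```

```text
time: 1.75
ee_pos: [0.5435, -0.2416, 0.2043]
tcp_rot: [-180.0, 0.0, -16.9]
wrist_force: [-0.8, -0.3, -0.8]
opening: 0.0854
1.75 [ 0.5435 -0.2416  0.2043] [-1.7999e+02  4.0000e-02 -1.6890e+01] F [-0.77 -0.27 -0.8 ] q [-24.   10.8  13.5  92.8   0.   82.9] op 0.0854
shift [ 0.0274 -0.0424  0.0843] rot [-1.000e-03  0.000e+00 -1.935e+00]
```

```bash
python3 -m creep '[[0,0,0,0,0,-1.935,1],[0,0,0,0,0,-1.935,1],[0,0,0,0,0,-1.935,1],[0,0,0,0,0,-1.935,1],[0,0,0,0,0,-1.935,1],[0,0,0,0,0,-1.935,1],[0,0,0,0,0,-1.935,1],[0,0,0,0,0,-1.935,1]]'
python3 -c "
from h import *
st();plan([.582,-.209,.12],[180,0,94])"
```

```text
time: 2.55
ee_pos: [0.5435, -0.2416, 0.2044]
tcp_rot: [-180.0, 0.0, 51.9]
wrist_force: [-0.4, 0.1, 0.3]
opening: 0.0856
2.55 [ 0.5435 -0.2416  0.2044] [-1.7997e+02  1.0000e-02  5.1860e+01] F [-0.39  0.15  0.26] q [-24.   10.8  13.5  92.8  -0.   14.2] op 0.0856
shift [0.0494 0.0101 0.0844] rot [-0.001 -0.    -0.735]
```

```bash
python3 -m creep '[[0.0494,0.0101,0.02,0,0,-0.735,1],[0.0494,0.0101,0.04,0,0,-0.735,1],[0.0494,0.0101,0.0844,0,0,-0.735,1],[0.0494,0.0101,0.0844,0,0,-0.735,1],[0.0494,0.0101,0.0844,0,0,-0.735,1],[0.0494,0.0101,0.0844,0,0,-0.735,1],[0.0494,0.0101,0.0844,0,0,-0.735,1]]'
python3 -c "
from h import *
st();plan([.582,-.209,-.005],[180,0,94])
for n in('scene','wrist'):
  cv2.imwrite(f'pics/{n}1.png',optics.camera(n)[:,:,::-1])"
```

```text
time: 3.25
ee_pos: [0.5823, -0.2093, 0.1203]
tcp_rot: [-180.0, -0.0, 93.4]
wrist_force: [-0.5, 0.8, -0.2]
opening: 0.0857
3.25 [ 0.5823 -0.2093  0.1203] [-180.     -0.     93.39] F [-0.52  0.84 -0.16] q [-19.8  13.6   7.6  84.    0.  -23.2] op 0.0857
shift [ 0.0003 -0.0003  0.1253] rot [-0.    -0.    -0.011]
```

View pics/scene1.png

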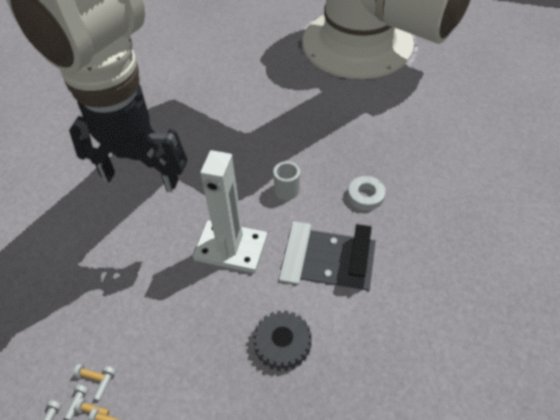

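The gripper stands behind the bracket, clear of it. I'll lower the tips next.

```bash
python3 -m creep '[[0,0,0.04,0,0,-0.011,1],[0,0,0.08,0,0,-0.011,1],[0,0,0.105,0,0,-0.011,1],[0,0,0.115,0,0,-0.011,1],[0,0,0.12,0,0,-0.011,1],[0,0,0.125,0,0,-0.011,1],[0,0,0.125,0,0,-0.011,1]]'
python3 -c "
from h import *
st()
for n in('scene',):
  im=optics.camera(n);crop(im,120,140,330,300,3.8,f'pics/{n}2.png')"
```

```text
time: 4.05
ee_pos: [0.5828, -0.2095, -0.0039]
tcp_rot: [179.9, 0.0, 94.2]
wrist_force: [-0.4, 0.2, -0.3]
opening: 0.0853
4.05 [ 0.5828 -0.2095 -0.0039] [1.7993e+02 3.0000e-02 9.4230e+01] F [-0.38  0.2  -0.25] q [-19.8  16.2  -3.1  70.6   0.  -24. ] op 0.0853
```

View pics/scene2.png

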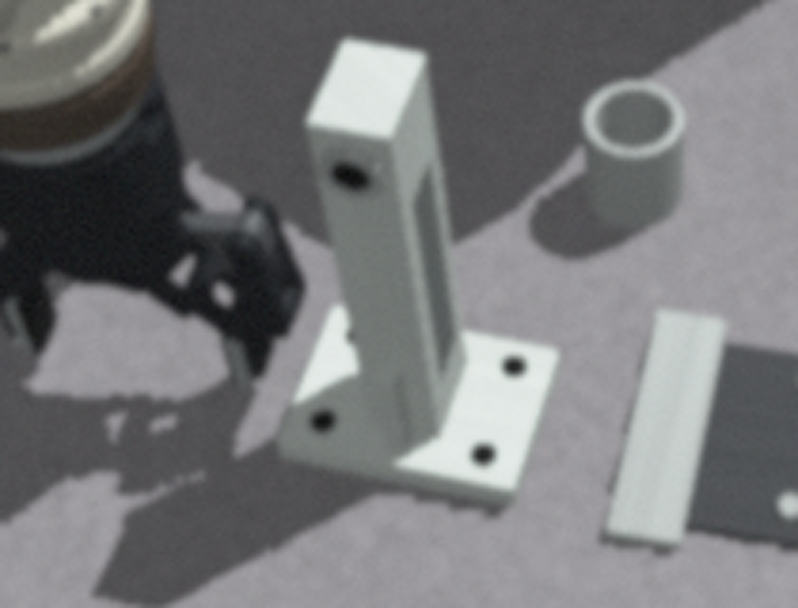

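The finger tip is just behind the flange with roughly 10–20 mm gap, and the knuckle is well short of the upright. I'll lower it 3 mm and creep forward.

```bash
python3 -m creep '[[0,0,0.003,0,0,0,1],[0.005,0,0.003,0,0,0,1],[0.01,0,0.003,0,0,0,1],[0.014,0,0.003,0,0,0,1],[0.018,0,0.003,0,0,0,1],[0.022,0,0.003,0,0,0,1],[0.026,0,0.003,0,0,0,1],[0.028,0,0.003,0,0,0,1]]'
python3 -c "
from h import *
st()
im=optics.camera('scene');crop(im,120,140,330,300,3.8,'pics/scene3.png')
im=optics.camera('top');crop(im,215,190,375,270,5,'pics/top3.png')"
```

```text
time: 4.9
ee_pos: [0.5803, -0.1811, -0.0076]
tcp_rot: [180.0, 0.0, 94.3]
wrist_force: [-0.2, -2.2, 0.4]
opening: 0.0853
4.9 [ 0.5803 -0.1811 -0.0076] [1.7999e+02 1.0000e-02 9.4260e+01] F [-0.22 -2.17  0.35] q [-17.3  14.9  -5.2  69.9  -0.  -21.6] op 0.0853
```

View pics/scene3.png

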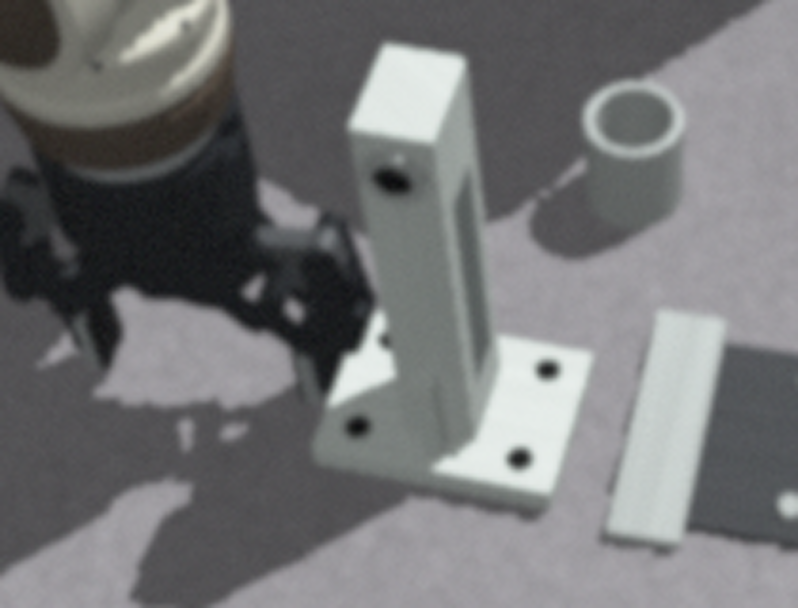

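View pics/top3.png

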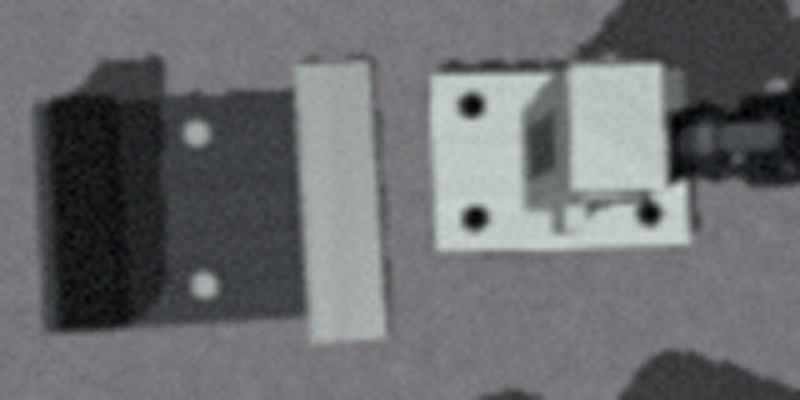

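The bracket slid about 15 mm and stayed straight. Toe to stop is now about 58 crop px (22 mm), with a push force of about 2 N. I'll continue.

```bash
python3 -m creep '[[0.004,0,0,0,0,0,1],[0.008,0,0,0,0,0,1],[0.011,0,0,0,0,0,1],[0.013,0,0,0,0,0,1],[0.015,0,0,0,0,0,1],[0.017,0,0,0,0,0,1],[0.018,0,0,0,0,0,1],[0.019,0,0,0,0,0,1]]'
python3 -m creep '[[0.0015,0,0,0,0,0,1],[0.003,0,0,0,0,0,1]]'
python3 -c "
from h import *
st()
im=optics.camera('top');crop(im,215,190,375,270,5,'pics/top4.png')"
```

```text
time: 5.8
ee_pos: [0.5788, -0.1623, -0.0077]
tcp_rot: [180.0, 0.0, 94.3]
wrist_force: [0.5, -2.9, 1.4]
opening: 0.0856
time: 6.0
ee_pos: [0.5786, -0.1594, -0.0077]
tcp_rot: [180.0, 0.0, 94.2]
wrist_force: [0.8, -3.6, 0.9]
opening: 0.0852
6.0 [ 0.5786 -0.1594 -0.0077] [180.     0.    94.25] F [ 0.78 -3.62  0.85] q [-15.4  13.9  -6.4  69.7  -0.  -19.6] op 0.0852
```

View pics/top4.png

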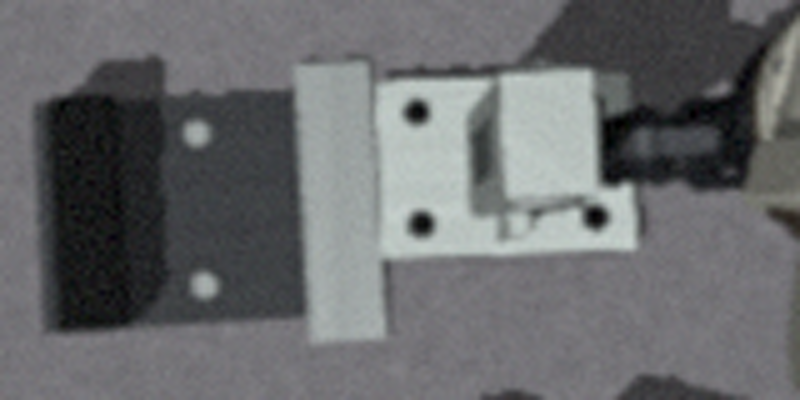

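The flange now touches the stop and is nearly square, with its toe at crop col about 380. A little more push and a hold will confirm the contact.

```bash
python3 -m creep '[[0.001,0,0,0,0,0,1],[0.002,0,0,0,0,0,1],[0.002,0,0,0,0,0,1],[0.002,0,0,0,0,0,1]]'
python3 -m creep '[[0.001,0,0,0,0,0,1],[0.0015,0,0,0,0,0,1],[0.0015,0,0,0,0,0,1]]'
```

```text
time: 6.45
ee_pos: [0.5792, -0.1587, -0.0074]
tcp_rot: [179.9, 0.2, 94.2]
wrist_force: [3.7, -10.7, -1.2]
opening: 0.0852
time: 6.75
ee_pos: [0.5797, -0.1584, -0.007]
tcp_rot: [179.8, 0.3, 94.1]
wrist_force: [5.8, -16.4, -0.1]
opening: 0.0857
```

The force rose to 16 N with no further travel, so the foot is against the stop. I'll back off and rise.

```bash
python3 -m creep '[[-0.01,0,0,0,0,0,1],[-0.035,0,0,0,0,0,1],[-0.06,0,-0.01,0,0,0,1],[-0.07,0,-0.06,0,0,0,1],[-0.07,0,-0.11,0,0,0,1],[-0.07,0,-0.16,0,0,0,1],[-0.07,0,-0.21,0,0,0,1],[-0.07,0,-0.26,0,0,0,1]]'
python3 -c "
from h import *
st()
im=optics.camera('top');cv2.imwrite('pics/t5f.png',im[:,:,::-1]);crop(im,215,190,375,270,5,'pics/top5.png')
im=optics.camera('scene');cv2.imwrite('pics/s5f.png',im[:,:,::-1]);crop(im,180,140,390,300,3.8,'pics/scene5.png')"
```

```text
time: 7.55
ee_pos: [0.5829, -0.2252, 0.2531]
tcp_rot: [-180.0, -0.1, 94.3]
wrist_force: [1.8, 0.2, 0.2]
opening: 0.0855
7.55 [ 0.5829 -0.2252  0.2531] [-1.7998e+02 -8.0000e-02  9.4270e+01] F [1.8  0.25 0.22] q [-21.1  16.5  25.8  99.4   0.1 -25.4] op 0.0855
```

View pics/scene5.png

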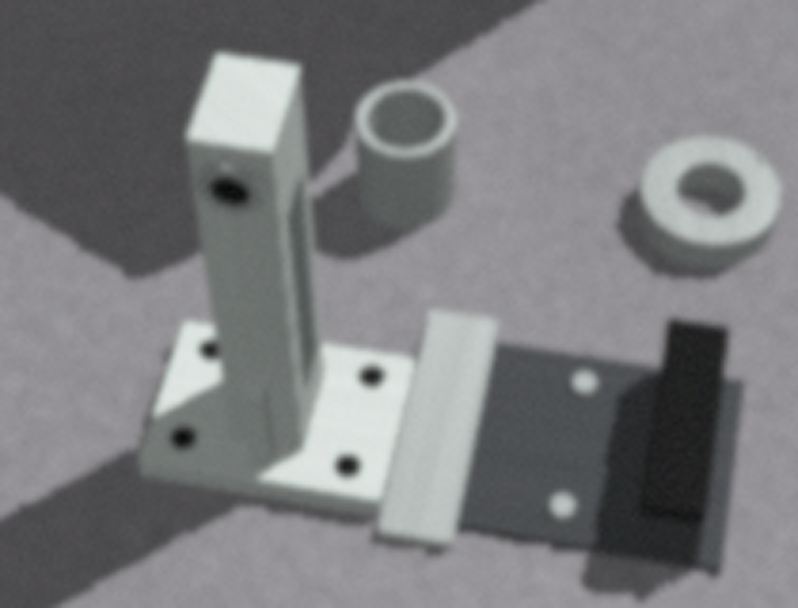

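View pics/top5.png

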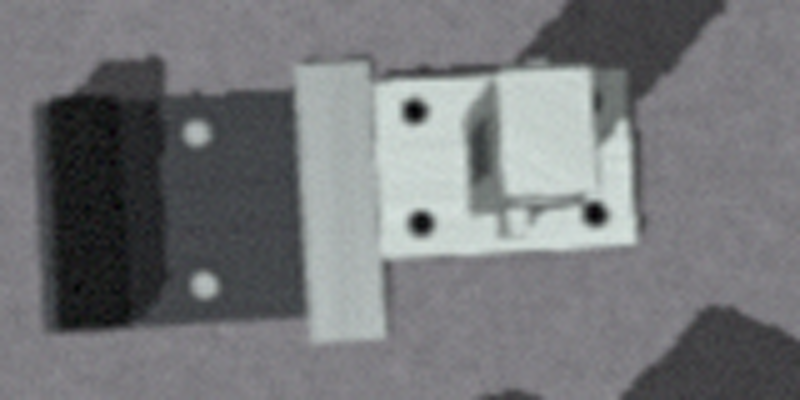

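The foot is square against the stop. I'll triangulate the head.

Run:
```python
from h import *
np.set_printoptions(precision=4,suppress=True)
T=lambda u,v:(215+(u+.5)/5-.5,190+(v+.5)/5-.5)
S=lambda u,v:(180+(u+.5)/3.8-.5,140+(v+.5)/3.8-.5)
P=[tri(T(*a),S(*b)) for a,b in(((499,72),(272,151)),((590,67),(188,134)),((598,191),(217,53)),((505,197),(301,65)))]
P=np.array(P);print(P,P.mean(0))
c=P.mean(0);yaw=94.1;ex=np.array([np.cos(np.radians(yaw)),np.sin(np.radians(yaw)),0])
print("toe est",c+.05*ex-[0,0,.2])
for p in((376,84),(383,258)):print("toe top edge",ray("top",*T(*p),.014))
plan([c[0],c[1],.25],[180,0,94.1])
```

```text
[[ 0.5903 -0.0383  0.1995]
 [ 0.592  -0.0665  0.2016]
 [ 0.5535 -0.0695  0.1999]
 [ 0.5512 -0.0404  0.1996]] [ 0.5718 -0.0537  0.2002]
toe est [ 0.5682 -0.0038  0.0002]
toe top edge [ 0.6028 -0.004   0.014 ]
toe top edge [ 0.5347 -0.0074  0.014 ]
shift [ 0.1727 -0.0003  0.0087] rot [0.01  0.003 0.003]
```

Toe is at about (0.569, -0.005), about -10 mm off the rest's middle line, which is fine. Before straddling, I'll check in free air that the tilted end pose is reachable.

```bash
python3 -m creep '[[0,0,-0.05,0,0,0,0.5],[0.05,0,-0.06,0,0,0,0.5],[0.1,0,-0.06,0,0,0,0.5],[0.2,0,-0.06,0,0,0,0.5],[0.25,0,-0.06,0,-0.1,0,0.5],[0.3,0,-0.06,0,-0.25,0,0.5],[0.35,0,-0.06,0,-0.4,0,0.5],[0.383,0,-0.06,0,-0.55,0,0.5]]' 20
python3 -m creep '[[0,0,0,0,-0.15,0,0.5],[0,0,0,0,-0.3,0,0.5],[0,0,0,0,-0.45,0,0.5],[0,0,0,0,-0.6,0,0.5],[0,0,0,0,-0.6,0,0.5],[0,0,0,0,-0.6,0,0.5]]'
python3 -c "
from h import *
st()
B=ori([180,0,94.1]);plan([.557,.158,.12],B*Ro.from_euler('y',-65,degrees=True))"
```

```text
time: 8.45
ee_pos: [0.557, 0.1218, 0.313]
tcp_rot: [179.7, 31.4, 94.1]
wrist_force: [2.1, -1.4, 0.7]
opening: 0.0429
time: 9.05
ee_pos: [0.5558, 0.1037, 0.2927]
tcp_rot: [178.9, 64.0, 94.7]
wrist_force: [0.3, -0.4, 1.0]
opening: 0.0426
9.05 [0.5558 0.1037 0.2927] [178.93  63.98  94.67] F [ 0.32 -0.44  0.97] q [ 34.1  31.6  28.  130.5 -52.4  51.3] op 0.0426
shift [0.1789 0.0051 0.0273] rot [ 0.028 -0.018  0.004]
```

```bash
python3 -m creep '[[0.03,0.001,0.005,0,0,0,0.5],[0.06,0.002,0.01,0,0,0,0.5],[0.09,0.003,0.015,0,0,0,0.5],[0.12,0.004,0.02,0,0,0,0.5],[0.15,0.005,0.024,0.01,-0.01,0,0.5],[0.179,0.005,0.027,0.028,-0.018,0.004,0.5],[0.179,0.005,0.027,0.028,-0.018,0.004,0.5]]'
python3 -c "
from h import *
st()
B=ori([180,0,94.1]);plan([.557,.158,.10],B*Ro.from_euler('y',-65,degrees=True))"
```

```text
time: 9.75
ee_pos: [0.5584, 0.1586, 0.1192]
tcp_rot: [179.7, 64.9, 93.7]
wrist_force: [-0.7, 0.4, -0.5]
opening: 0.0428
9.75 [0.5584 0.1586 0.1192] [179.65  64.95  93.71] F [-0.74  0.36 -0.51] q [ 37.6  43.4  24.8 121.1 -49.   57.6] op 0.0428
shift [ 0.0172 -0.0015  0.0086] rot [-0.    -0.001 -0.003]
```

```bash
python3 -c "
from h import *
B=ori([180,0,94.1])
plan([.562,.13,.25],B*Ro.from_euler('y',-40,degrees=True))
plan([.565,.03,.29],B*Ro.from_euler('y',-10,degrees=True))
plan([.572,-.0537,.27],B)"
```

```text
shift [-0.1307  0.0019 -0.0293] rot [ 0.     0.435 -0.003]
shift [-0.2093 -0.002   0.0443] rot [ 0.001  0.959 -0.003]
shift [-0.2267 -0.0009  0.1288] rot [ 0.002  1.134 -0.003]
```

```bash
python3 -m creep '[[-0.045,0.001,-0.01,0,0.145,0,0.5],[-0.09,0.001,-0.02,0,0.29,0,0.5],[-0.131,0.002,-0.029,0,0.435,-0.003,0.5],[-0.165,0,0.005,0,0.58,-0.003,0.5],[-0.19,0,0.025,0,0.73,-0.003,0.5],[-0.209,-0.002,0.044,0.001,0.86,-0.003,0.5],[-0.222,-0.001,0.09,0.002,1.0,-0.003,0.5],[-0.227,-0.001,0.129,0.002,1.134,-0.003,0.5]]'
python3 -m creep '[[0,0,0,0,0,0,0.5],[0,0,0,0,0,0,0.5]]'
python3 -c "
from h import *
st()
B=ori([180,0,94.1])
plan([.5705,-.0537,.18],B)
im=optics.camera('scene');crop(im,120,60,400,300,2.5,'pics/scene6.png')
im=optics.camera('wrist');cv2.imwrite('pics/wrist6.png',im[:,:,::-1])"
```

```text
time: 10.55
ee_pos: [0.5721, -0.0566, 0.2801]
tcp_rot: [179.1, -0.1, 94.3]
wrist_force: [1.8, 1.4, -0.0]
opening: 0.0429
time: 10.75
ee_pos: [0.5714, -0.0575, 0.276]
tcp_rot: [179.6, 0.2, 94.0]
wrist_force: [-0.1, -0.4, -0.2]
opening: 0.0428
10.75 [ 0.5714 -0.0575  0.276 ] [179.62   0.21  93.96] F [-0.06 -0.35 -0.25] q [-5.700e+00  9.300e+00  1.990e+01  1.002e+02 -1.000e-01 -9.600e+00] op 0.0428
shift [ 0.0042 -0.0012  0.096 ] rot [ 0.007  0.004 -0.002]
```

View pics/scene6.png

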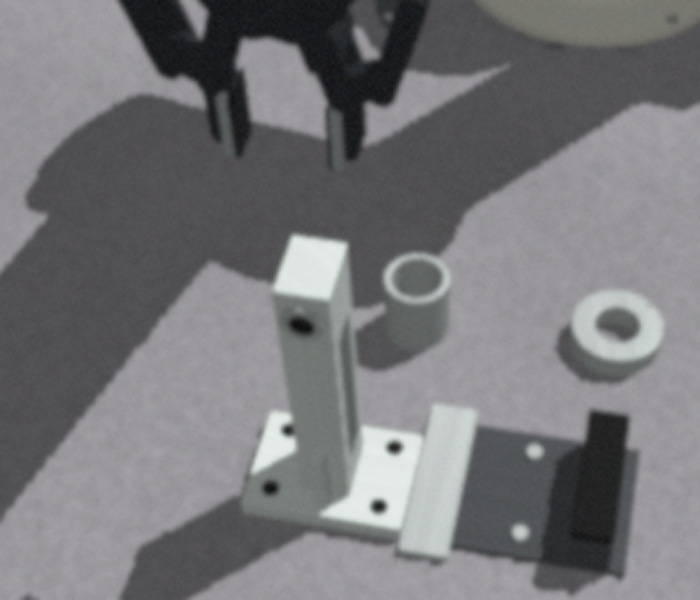

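View pics/wrist6.png

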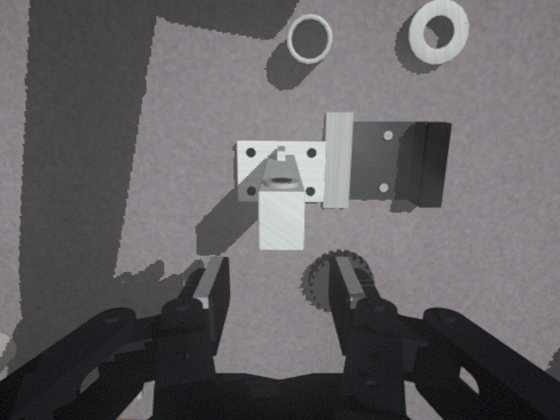

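The wrist view shows the head (cols 259–304) centred between the fingers (cols 228–336). I'll lower over it.

```bash
python3 -m creep '[[0.003,-0.001,0.03,0.007,0.004,0,0.5],[0.004,-0.001,0.06,0.007,0.004,0,0.5],[0.004,-0.001,0.075,0.007,0.004,0,0.5],[0.004,-0.001,0.09,0.007,0.004,0,0.5],[0.004,-0.001,0.1,0.007,0.004,0,0.5],[0.004,-0.001,0.11,0.007,0.004,0,0.5],[0.004,-0.001,0.11,0.007,0.004,0,0.5]]'
python3 -c "
from h import *
st()
im=optics.camera('scene');crop(im,120,100,330,260,3.8,'pics/scene7.png')"
```

```text
time: 11.55
ee_pos: [0.5702, -0.0494, 0.1611]
tcp_rot: [-179.6, -0.1, 94.3]
wrist_force: [0.1, 0.1, -0.3]
opening: 0.0428
11.55 [ 0.5702 -0.0494  0.1611] [-1.7956e+02 -1.0000e-01  9.4330e+01] F [ 0.09  0.09 -0.27] q [-5.   7.6  5.2 88.   0.  -9.3] op 0.0428
```

View pics/scene7.png

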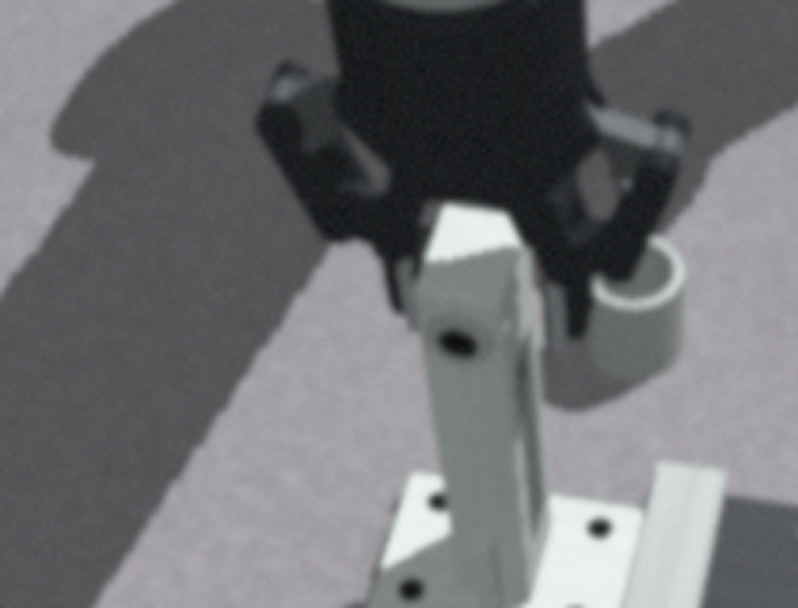

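The fingers straddle the head. A rigid turn of the tool about the toe has the same rows in every call, so I'll work out the table once.

```bash
python3 -c "
import numpy as np
x,z=.0445,.161
for a in np.arange(1,9)*.035:
  c,s=np.cos(a),np.sin(a);print(round(x*(1-c)+z*s,4),round(z*(1-c)-x*s,4),round(-a,3))"
```

```text
0.0057 -0.0015 -0.035
0.0114 -0.0027 -0.07
0.0171 -0.0038 -0.105
0.0229 -0.0046 -0.14
0.0287 -0.0053 -0.175
0.0345 -0.0057 -0.21
0.0404 -0.006 -0.245
0.0462 -0.006 -0.28
```

```bash
python3 -m creep '[[0.0057,0,-0.0015,0,-0.035,0,0.5],[0.0114,0,-0.0027,0,-0.07,0,0.5],[0.0171,0,-0.0038,0,-0.105,0,0.5],[0.0229,0,-0.0046,0,-0.14,0,0.5],[0.0287,0,-0.0053,0,-0.175,0,0.5],[0.0345,0,-0.0057,0,-0.21,0,0.5],[0.0404,0,-0.006,0,-0.245,0,0.5],[0.0462,0,-0.006,0,-0.28,0,0.5]]'
python3 -c "
from h import *
st()
im=optics.camera('scene');crop(im,120,100,330,260,3.8,'pics/scene8.png')"
```

```text
time: 12.4
ee_pos: [0.5676, -0.0042, 0.1691]
tcp_rot: [-179.7, 16.0, 94.3]
wrist_force: [0.4, -0.1, 0.3]
opening: 0.0426
12.4 [ 0.5676 -0.0042  0.1691] [-179.71   16.05   94.3 ] F [ 0.36 -0.12  0.31] q [  7.5   7.    4.2  88.4 -16.    3.4] op 0.0426
```

View pics/scene8.png

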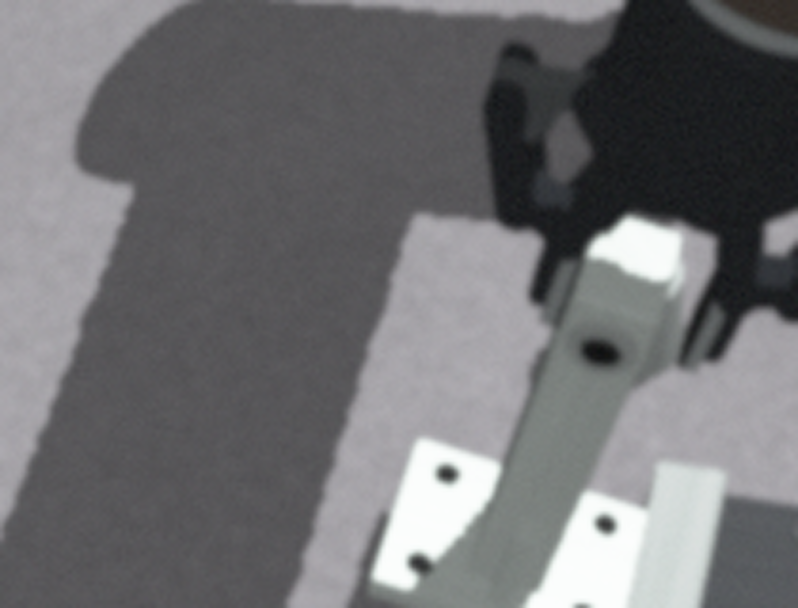

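The bracket is tilted about 14–16°, with the back finger pushing and a small gap at the front finger. I'll repeat the same rows.

```bash
python3 -m creep '[[0.0057,0,-0.0015,0,-0.035,0,0.5],[0.0114,0,-0.0027,0,-0.07,0,0.5],[0.0171,0,-0.0038,0,-0.105,0,0.5],[0.0229,0,-0.0046,0,-0.14,0,0.5],[0.0287,0,-0.0053,0,-0.175,0,0.5],[0.0345,0,-0.0057,0,-0.21,0,0.5],[0.0404,0,-0.006,0,-0.245,0,0.5]]'
python3 -c "
from h import *
st()
im=optics.camera('scene');crop(im,160,100,370,260,3.8,'pics/scene9.png')"
```

```text
time: 13.15
ee_pos: [0.5644, 0.0361, 0.1633]
tcp_rot: [-179.6, 30.0, 94.4]
wrist_force: [-0.2, -0.3, -0.1]
opening: 0.0427
13.15 [0.5644 0.0361 0.1633] [-179.62   30.02   94.41] F [-0.18 -0.29 -0.08] q [ 17.8  11.5   5.5  92.  -29.   15.6] op 0.0427
```

View pics/scene9.png

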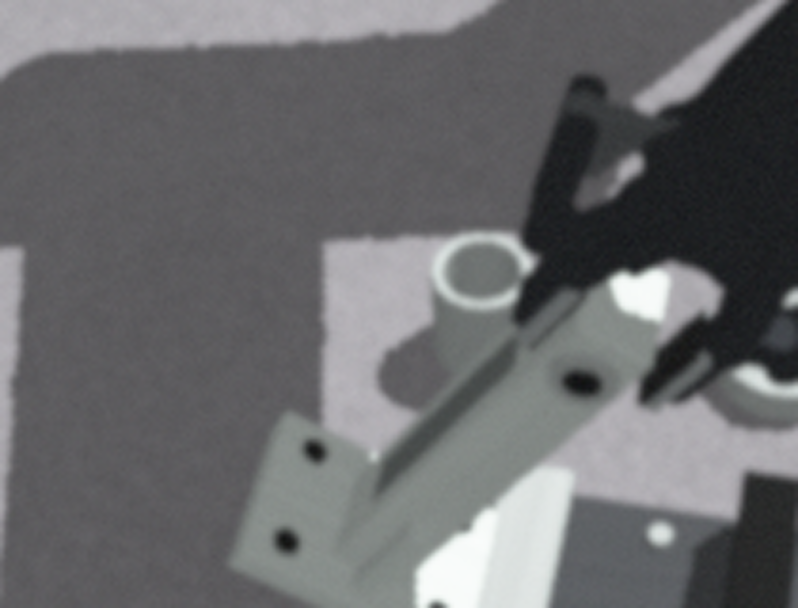

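The bracket is near balance, resting on the back finger with about 10 mm to the front one. I'll narrow the gap a little and go on past balance slowly.

```bash
python3 -m creep '[[0.002,0,-0.0005,0,-0.0125,0,0.44],[0.0042,0,-0.001,0,-0.026,0,0.44],[0.0065,0,-0.0016,0,-0.04,0,0.44],[0.009,0,-0.0022,0,-0.055,0,0.44],[0.0114,0,-0.0027,0,-0.07,0,0.44],[0.0142,0,-0.0033,0,-0.088,0,0.44],[0.0171,0,-0.0038,0,-0.105,0,0.44],[0.0171,0,-0.0038,0,-0.105,0,0.44]]'
python3 -c "
from h import *
st()
im=optics.camera('scene');crop(im,160,100,370,260,3.8,'pics/scene10.png')"
```

```text
time: 14.0
ee_pos: [0.5627, 0.0531, 0.1565]
tcp_rot: [-179.4, 36.1, 94.6]
wrist_force: [-0.6, -0.4, -1.1]
opening: 0.0377
14.0 [0.5627 0.0531 0.1565] [-179.43   36.07   94.59] F [-0.56 -0.36 -1.14] q [ 21.8  14.9   6.6  94.6 -34.   21.3] op 0.0377
```

View pics/scene10.png

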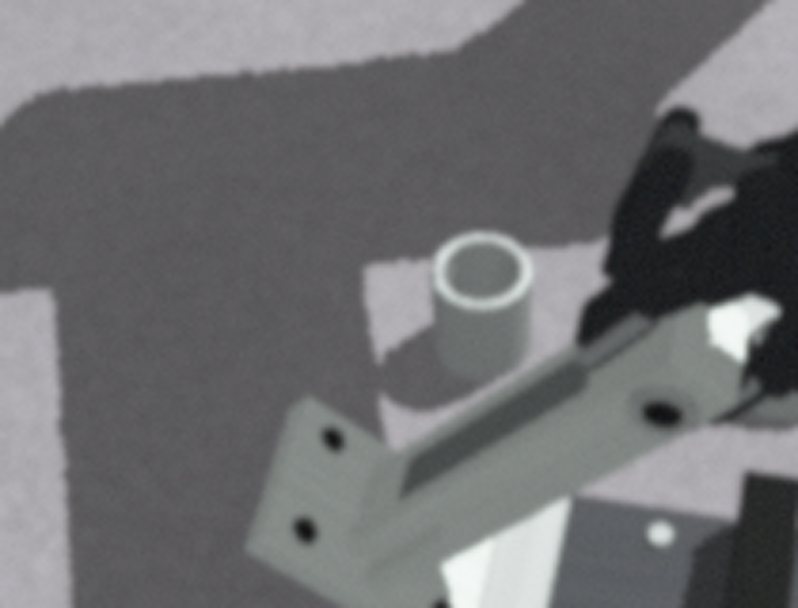

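The bracket has settled softly on the front finger at about 38–40°. I'll keep lowering.

```bash
python3 -m creep '[[0.0057,0,-0.0015,0,-0.035,0,0.44],[0.0114,0,-0.0027,0,-0.07,0,0.44],[0.0171,0,-0.0038,0,-0.105,0,0.44],[0.0229,0,-0.0046,0,-0.14,0,0.44],[0.0287,0,-0.0053,0,-0.175,0,0.44],[0.0345,0,-0.0057,0,-0.21,0,0.44],[0.0404,0,-0.006,0,-0.245,0,0.44],[0.0462,0,-0.006,0,-0.28,0,0.44]]'
python3 -c "
from h import *
st()
im=optics.camera('scene');crop(im,180,120,420,300,3.3,'pics/scene11.png')"
```

```text
time: 14.85
ee_pos: [0.5598, 0.0934, 0.1349]
tcp_rot: [-179.4, 52.1, 94.7]
wrist_force: [-0.3, 0.8, -1.0]
opening: 0.0374
14.85 [0.5598 0.0934 0.1349] [-179.4    52.11   94.68] F [-0.27  0.79 -0.95] q [ 30.3  27.1  12.2 104.8 -45.   38.4] op 0.0374
```

View pics/scene11.png

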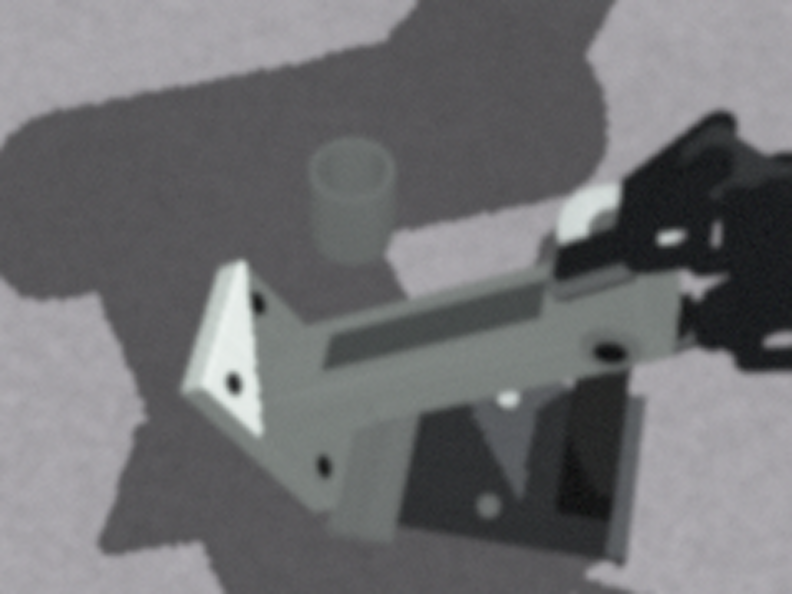

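The bracket is at about 54° with the toe still at the stop. I'll keep lowering.

```bash
python3 -m creep '[[0.0057,0,-0.0015,0,-0.035,0,0.44],[0.0114,0,-0.0027,0,-0.07,0,0.44],[0.0171,0,-0.0038,0,-0.105,0,0.44],[0.0229,0,-0.0046,0,-0.14,0,0.44],[0.0287,0,-0.0053,0,-0.175,0,0.44],[0.0345,0,-0.0057,0,-0.21,0,0.44],[0.0404,0,-0.006,0,-0.235,0,0.44]]'
python3 -c "
from h import *
st()
im=optics.camera('scene');crop(im,180,120,420,300,3.3,'pics/scene12.png')
im=optics.camera('top');crop(im,180,170,340,290,5,'pics/top12.png')
"
```

```text
time: 15.6
ee_pos: [0.5574, 0.1227, 0.1063]
tcp_rot: [-179.0, 65.5, 95.1]
wrist_force: [0.6, -0.1, -1.3]
opening: 0.0376
15.6 [0.5574 0.1227 0.1063] [-179.03   65.55   95.07] F [ 0.64 -0.12 -1.32] q [ 35.3  40.7  18.9 117.  -51.1  55.3] op 0.0376
```

View pics/scene12.png

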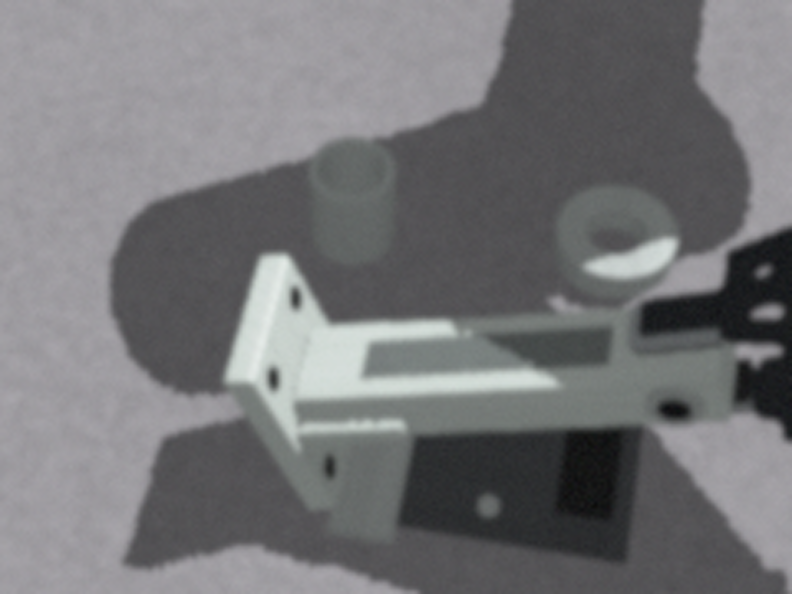

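View pics/top12.png

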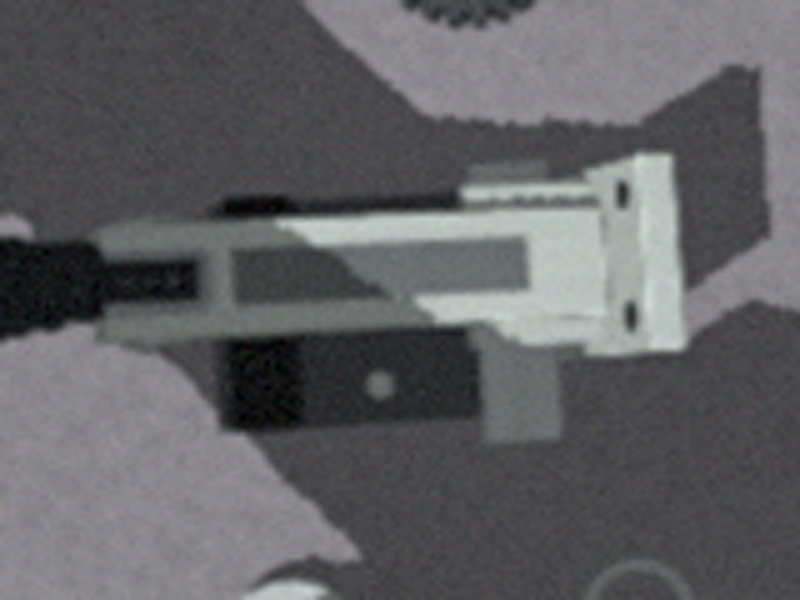

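The bracket is at about 68°, straight, and the toe is at the stop. For the last stretch I'll keep the tool tilt, move in +x of the tool, and widen the opening gradually.

```bash
python3 -m creep '[[0.004,0,-0.0005,0,0,0,0.45],[0.009,0,-0.001,0,0,0,0.46],[0.014,0,-0.0016,0,0,0,0.475],[0.019,0,-0.0022,0,0,0,0.49],[0.024,0,-0.0028,0,0,0,0.505],[0.029,0,-0.0034,0,0,0,0.52],[0.034,0,-0.004,0,0,0,0.535],[0.038,0,-0.0045,0,0,0,0.55]]'
python3 -c "
from h import *
st()
im=optics.camera('scene');crop(im,180,120,420,300,3.3,'pics/scene13.png')
"
```

```text
time: 16.5
ee_pos: [0.5556, 0.1428, 0.0735]
tcp_rot: [-179.0, 65.5, 95.1]
wrist_force: [-0.1, -0.8, -1.9]
opening: 0.0472
16.5 [0.5556 0.1428 0.0735] [-179.03   65.52   95.1 ] F [-0.13 -0.8  -1.94] q [ 36.8  44.1  20.2 116.  -50.   56.8] op 0.0472
```

View pics/scene13.png

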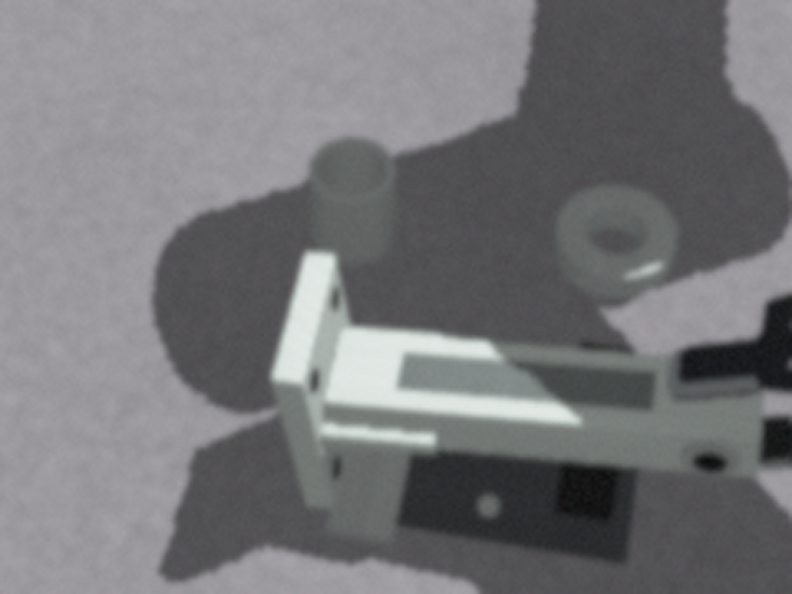

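The bracket is at about 81° and still held from below (about 2 N). I'll lower the last stretch.

```bash
python3 -m creep '[[0.004,0,-0.0005,0,0,0,0.56],[0.008,0,-0.001,0,0,0,0.57],[0.012,0,-0.0015,0,0,0,0.58],[0.016,0,-0.002,0,0,0,0.59],[0.02,0,-0.0025,0,0,0,0.6],[0.023,0,-0.003,0,0,0,0.61],[0.025,0,-0.003,0,0,0,0.62],[0.026,0,-0.003,0,0,0,0.63]]'
python3 -c "
from h import *
st()
im=optics.camera('scene');crop(im,180,120,420,300,3.3,'pics/scene14.png')
im=optics.camera('top');crop(im,180,170,340,290,5,'pics/top14.png')
"
```

```text
time: 17.35
ee_pos: [0.5546, 0.1561, 0.0516]
tcp_rot: [-179.1, 65.5, 95.1]
wrist_force: [0.2, 0.5, -0.0]
opening: 0.0537
17.35 [0.5546 0.1561 0.0516] [-179.06   65.52   95.08] F [ 0.16  0.53 -0.03] q [ 37.7  46.5  21.3 115.4 -49.2  57.7] op 0.0537
```

View pics/scene14.png

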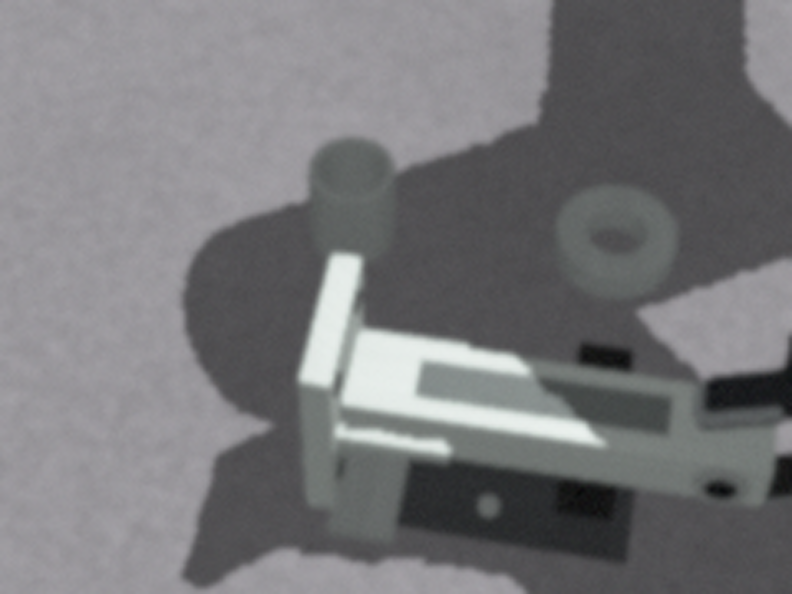

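View pics/top14.png

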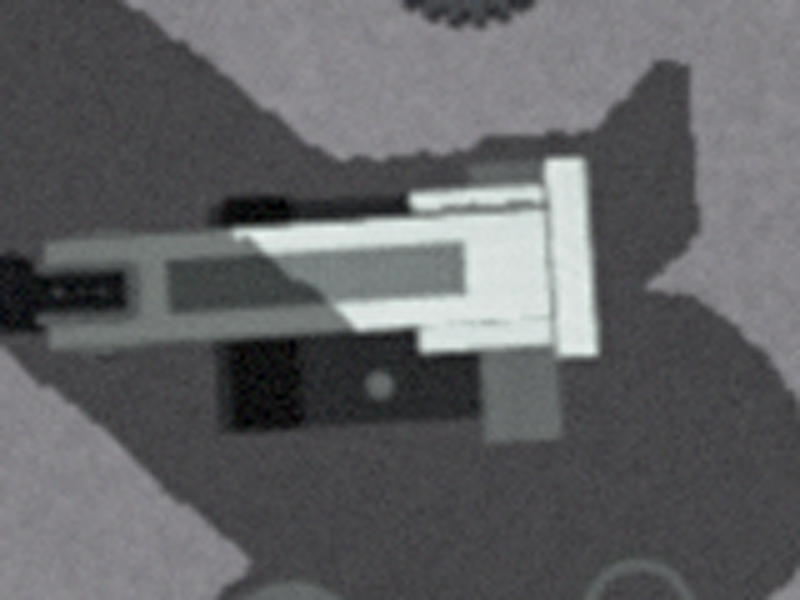

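The wrist force has dropped to about zero and the bracket lies on the rest. I'll open slightly more to confirm the release, then draw out along the tool axis.

```bash
python3 -m creep '[[0.0005,0,0,0,0,0,0.64],[0.001,0,0,0,0,0,0.66],[0.0015,0,0,0,0,0,0.68],[0.0015,0,0,0,0,0,0.68],[0.0015,0,0,0,0,0,0.68]]'
python3 -c "
from h import *
st()
im=optics.camera('scene');crop(im,180,120,420,300,3.3,'pics/scene15.png')
"
```

```text
time: 17.95
ee_pos: [0.5545, 0.1566, 0.0502]
tcp_rot: [-179.1, 65.5, 95.1]
wrist_force: [0.1, -0.3, 0.3]
opening: 0.0581
17.95 [0.5545 0.1566 0.0502] [-179.06   65.52   95.07] F [ 0.13 -0.28  0.32] q [ 37.8  46.6  21.3 115.4 -49.2  57.7] op 0.0581
```

View pics/scene15.png

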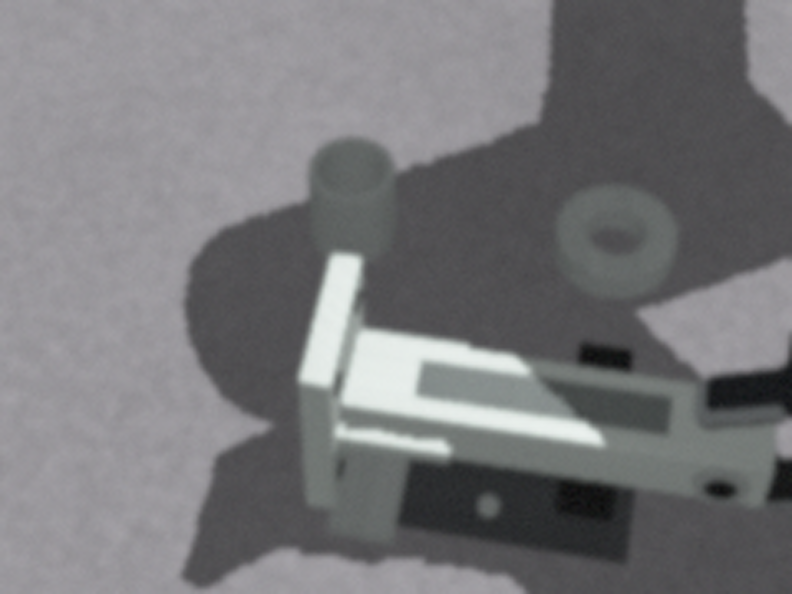

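The bracket did not move when the fingers opened further, so it rests on its own. I'll withdraw.

```bash
python3 -m creep '[[0,0,-0.004,0,0,0,0.68],[0,0,-0.01,0,0,0,0.68],[0,0,-0.018,0,0,0,0.68],[0,0,-0.028,0,0,0,0.68],[0,0,-0.04,0,0,0,0.68],[0,0,-0.06,0,0,0,0.68],[0,0,-0.085,0,0,0,0.68],[0,0,-0.11,0,0,0,0.68]]'
python3 -c "
from h import *
st()
im=optics.camera('scene');crop(im,180,120,420,300,3.3,'pics/scene16.png')
im=optics.camera('top');crop(im,180,170,340,290,5,'pics/top16.png')
cv2.imwrite('pics/top16f.png',im[:,:,::-1])
"
```

```text
time: 18.8
ee_pos: [0.5471, 0.2578, 0.0966]
tcp_rot: [-179.1, 65.5, 95.0]
wrist_force: [1.2, 0.0, -0.2]
opening: 0.0581
18.8 [0.5471 0.2578 0.0966] [-179.1    65.51   95.04] F [ 1.2   0.01 -0.16] q [ 44.3  55.6  40.6 129.8 -44.   63.5] op 0.0581
```

View pics/scene16.png

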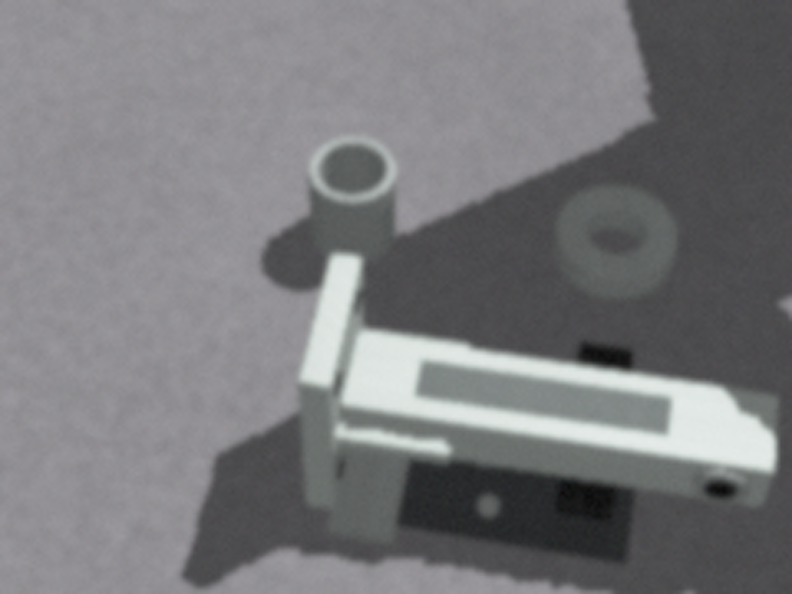

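View pics/top16.png

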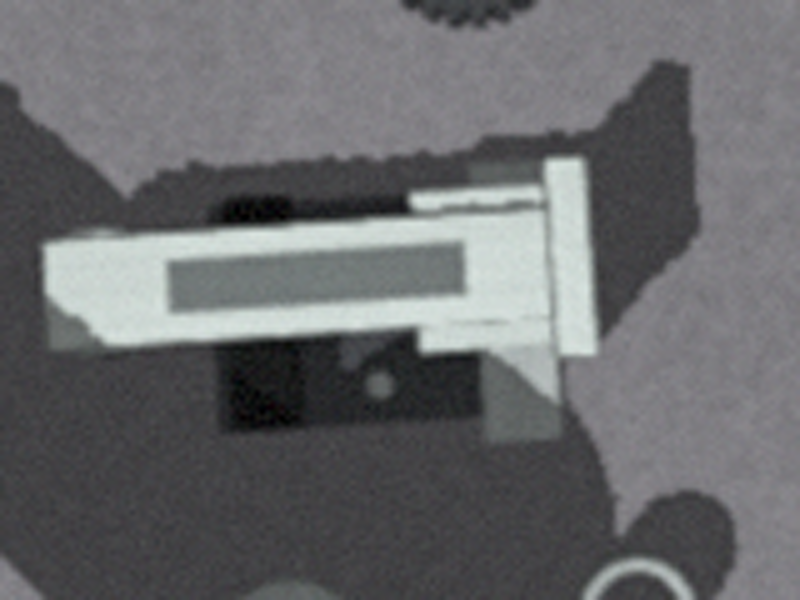

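Run:
```python
from h import *
np.set_printoptions(precision=4,suppress=True)
T=lambda u,v:(180+(u+.5)/5-.5,170+(v+.5)/5-.5)
S=lambda u,v:(180+(u+.5)/3.3-.5,120+(v+.5)/3.3-.5)
o=np.array([.558,-.005]);yaw=np.radians(94.0);ex=np.array([np.cos(yaw),np.sin(yaw)]);ey=np.array([-ex[1],ex[0]])
def rf(n,P):print(n,round((P[:2]-o)@ex,4),round((P[:2]-o)@ey,4),round(P[2],4))
rf("head a",ray("top",*T(43,242),.071));rf("head b",ray("top",*T(47,350),.071))
rf("foot a tri",tri(T(583,157),S(302,381)));rf("foot b tri",tri(T(598,355),S(332,253)))
rf("head tri far",tri(T(43,242),S(775,472)))
rf("toe scene",ray("scene",*S(309,505),.006))
```

```text
head a 0.1872 -0.0291 0.071
head b 0.1872 0.0106 0.071
foot a tri -0.0104 -0.0453 0.1063
foot b tri -0.012 0.0245 0.1046
head tri far 0.188 -0.0291 0.0707
toe scene -0.0098 -0.0449 0.006
```

```bash
python3 -m creep '[[0,0,0,0,0,0,0.68],[0,0,0,0,0,0,0.68],[0,0,0,0,0,0,0.68]]'; python3 -c "
from h import *
im=optics.camera('top')
ref=cv2.imread('pics/top16f.png')[:,:,::-1]
print('diff in bracket area',np.abs(im[190:250,185:305].astype(int)-ref[190:250,185:305]).mean())
cv2.imwrite('pics/top17.png',im[:,:,::-1]);st();print(bot.job_done())"
```

```text
time: 19.2
ee_pos: [0.5474, 0.2557, 0.0956]
tcp_rot: [-179.0, 65.5, 95.1]
wrist_force: [-0.1, -0.3, -0.2]
opening: 0.0579
diff in bracket area 4.050879629629629
19.25 [0.5475 0.2557 0.0957] [-179.01   65.54   95.07] F [-0.84 -0.27  0.78] q [ 44.2  55.5  40.3 129.6 -44.   63.5] op 0.0581
the job is handed in; nothing more can be done
None
```

View pics/top17.png

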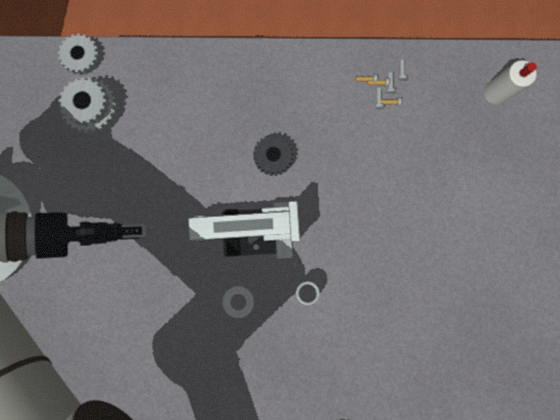

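The bracket is lying on its side on the rest and the job is handed in at about 19 s; no verdict was reported. I pushed the foot against the stop with a fingertip low on the flange (about 16 N peak, square). I then straddled the head with the fingers part-open and turned the bracket about its toe. Past balance it settled on the front finger, which I lowered until the bracket rested on the pad, then drew the gripper out.

**Last checks (from the images, in the rest frame):**
- **Position:** the toe is about 11 mm before the stop at about 6 mm height, 10 mm off the middle line. The head is at x ≈ 187 mm, y ≈ −9 mm.
- **Level and alignment:** the upright's upper side at the head is at 71 mm, matching the pad height plus the upright's thickness. It looks level and along the rest.
- **Release:** the wrist force was about zero, the gripper stands clear, and the bracket did not move when the fingers opened and withdrew.
- **Stillness:** a pixel comparison of the two last top pictures gave a small mean difference (4 grey levels). I took that as picture noise, with no visible movement.
- **Other parts:** the gear, the sleeve and the bearing are at the same pixels as at the start.

No check failed or disagreed. The position figures carry the calibration's 2 mm or so of uncertainty.

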